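# Slide the bud vase into its guard

### The job

The tall ceramic bud vase stands loose where people reach for their keys. Without lifting it or letting it rock, push it low on its foot so that it slides upright over the glass, in through the open side of the low steel guard and fully home against the guard's back rail. Leave it standing there, and leave everything else on the shelf where it lies.

Things in the scene. Friction and masses are not known exactly. Their poses are not given: they have to be found in the camera images.
- vase: White ceramic bud vase, 215 mm tall, loose, round. Cylindrical foot 58 mm across, 22 mm high; waist 25 mm across at 45-60 mm; belly 48 mm at 125 mm (a gripper held upright meets it: lean the tool back); neck 20 mm; lip 28 mm. 0.28-0.53 kg; a push at the foot slides it (friction 0.5-0.7), above 40 mm it tips. Origin: centre of the underside, z up.
- guard: Fixed three-sided fence of 5 mm steel strip, 16 mm high, grey felt inside, no sill; open side roughly towards the robot. Origin: on the glass, where the vase's axis stands when its foot touches the middle of the back rail. x points from the open side inwards, z up. Back rail's inner face at x = +29 mm; side rails from x = -14 to +29, inner faces at y = +-42 mm.
- tray: Black ceramic tray, 110 x 190 x 20 mm, loose, to the robot's right. Origin: centre of the underside; long side along its y. Leave alone.
- keys: Pair of flat steel keys, 70 mm long, 4 mm thick, lying in the tray. Origin at the ring end. Leave alone.
- tin: Round stainless steel pill tin with a twist cap, 54 mm in diameter, 25 mm high. Origin: centre of the underside. Leave alone.
- cover: Orange hard silicone key cover, 66 x 36 x 14 mm, lying flat. Origin: underside, 21 mm from its wide end. Leave alone.
- peg: Wooden clothes peg, 74 x 12 x 14 mm, lying on the glass. Origin: centre of the underside, long along its x. Leave alone.
- bottle: Slim aluminium spray bottle with a black cap, 40 mm in diameter, 150 mm tall, standing beyond and to the left. Origin: centre of the underside. Leave alone.
- bowl: White ceramic bowl, 100 mm in diameter, 40 mm high, to the left. Origin: centre of the underside. Leave alone.

How it is judged (in metres and radians):
At the end, for the whole second after the job is handed in: The vase stands upright (within 3 degrees) and still on the glass inside the guard, its foot within 6 mm of the back rail and between the side rails; every other loose thing is within 20 mm of where it lay (x of vase in the frame of guard between -0.006 and 0.006 m and y of vase in the frame of guard between -0.016 and 0.016 m and angle between vase's own z axis and vertical below 0.05 rad and height (world z) of vase below 0.003 m and linear speed of vase below 0.01 m/s and distance of each of tray, keys, tin, cover, peg, bottle, bowl from where it was at the start of the episode below 0.02 m); the robot touches nothing.
It fails at once if the vase rocks or tips by more than 8 degrees (angle between vase's own z axis and vertical above 0.14 rad).
It fails at once if the vase is lifted off the glass (height (world z) of vase above 0.006 m).
It fails at once if another thing on the shelf is shifted by more than 20 mm (distance of any of tray, keys, tin, cover, peg, bottle, bowl from where it was at the start of the episode above 0.02 m).
It also fails if it takes over 58 s, if anything falls off the work surface, if the arm or the gripper's body presses on something with over 40 N, if the wrist force passes 120 N, or if a joint passes its speed limit or range.

### The arm

A 6-joint arm with a two-finger parallel gripper is mounted at the origin on the work surface. World frame = base frame: x ahead of the robot, y to its left, z up, the work surface at z = 0. Lengths are in mm, angles in rad, forces in N, time in s.
With the tool pointing down it reaches from about 275 to 825 mm from the base axis. Payload 5.2 kg.
Tool frame: the origin (TCP) lies at the very end of the fingers, on their centre line; the grasp point (between the pads) lies 19 mm behind it; z points along the fingers, y is the direction in which the jaws open and shut (so a half turn about z gives the same grasp; the last joint's range is limited). The gripper opens to 93 mm and grips with 3 to 60 N. Pads are 15 mm wide; open, the fingers measure 128 mm over their backs; the gripper's body (75 mm by 188 mm) begins 65 mm behind the grasp point.
Start: joints at [1.104, 0.259, 1.535, -0, 1.348, -0.203], TCP at [143.39, 530.984, 218.653] pointing down, gripper open.
Joint ranges: [-3.14, 3.14], [-0.91, 2.08], [0.19, 2.58], [-1.22, 4.36], [0.22, 2.71], [-3.12, 3.12]. Speed limits (rad/s): [2.57, 2.57, 3.14, 3.14, 3.14, 3.14].

### API

Orientations are given as [roll, pitch, yaw] about the fixed x, y, z axes, in that order (R = Rz(yaw) Ry(pitch) Rx(roll)).
In Python, from bench import robot gives the robot as it stands. The module is installed in compiled form; this text tells all that it offers. Calls block until the motion is done:
- robot.move_ptp(position, orientation): joint-space move of the TCP to a pose.
- robot.move_linear(position, ori=None, speed=150, f_stop=None): straight line of the TCP; ori=None keeps the orientation; speed is the mean speed in mm/s. With f_stop (N) it stops when the force on the tool has changed by that much, and returns True; else False.
- robot.move_j(angles): joint-space move.
- robot.move_gripper(opening): opening from 0.0 (shut) to 1.0 (fully open); the grip force is fixed at half the most; returns when the fingers have stopped.
- robot.sleep(seconds).
- robot.inverse_kinematics(position, orientation): joint angles nearest the present ones, or None.
- robot.get_image(name): name is "scene" or "top" or "wrist"; returns a dict with "img" (420x560x3 uint8, blue, green, red), "fovy" (degrees; the focal length in pixels is half the picture's height over the tangent of half this angle, whatever the lens; pixels are square), "cx", "cy" (the principal point, pixels), "eye" and "orientation" of the camera in the world. Camera axes: x right, y down, z forward; pixel columns grow to the right and rows downward; lengths in mm; the calibration is good to about 2 mm. A picture is of the moment at which its call begins. There is no depth.
A pose or a line that the arm cannot do raises robot.MotionError and nothing moves.
- robot.hand_in(): hands the job in, once; it reports no verdict.
Readings, each from a call of its own:
- robot.current_t(): time.
- robot.current_qpos(): joint angles.
- robot.current_joint_vel(): joint speeds.
- robot.current_joint_efforts(): joint torques, N m.
- robot.current_tcp_pos(): TCP position.
- robot.current_eef_rot(): TCP orientation.
- robot.current_contact_force(): force on the tool from outside, world axes, zero at the start.
- robot.current_ft_torque(): the same for the moment, N m.
- robot.current_gripper_width(): opening from 0.0 (shut) to 1.0 (fully open).
Only numpy, scipy, OpenCV 4.12 (cv2) and the standard library are available. Lean on these libraries where they do the work, as an engineer would, in place of code of your own. Each camera call takes 0.05 s, during which the arm holds its last target. There are 200 camera calls.

## Working session

There is one attempt and no reset: what is moved stays moved. The work goes in short steps, each a Python script; the robot and the scene stay as the last script left them, time stands still between calls to the robot, and variables do not carry over. Pictures are saved under pics/ and viewed, about 8 in all and at most 12, crops included, and the job is handed in when it is done.

```bash
mkdir -p pics; cat > h.py <<'E'
import numpy as np, cv2, pickle
from scipy.spatial.transform import Rotation as R
def cam(d):
    o=np.array(d["orientation"],float)
    M=o if o.shape==(3,3) else R.from_euler('xyz',o).as_matrix()
    return np.array(d["eye"],float),M,d["img"].shape[0]/2/np.tan(np.radians(d["fovy"])/2)
def px2w(d,u,v,z=0):
    e,M,f=cam(d); r=M@np.array([(u-d["cx"])/f,(v-d["cy"])/f,1]); return e+r*(z-e[2])/r[2]
def w2px(d,p):
    e,M,f=cam(d); c=M.T@(np.array(p,float)-e); return np.array([d["cx"]+f*c[0]/c[2],d["cy"]+f*c[1]/c[2]])
E
python3 - <<'E'
from bench import robot
import pickle,cv2
for n in("scene","top"):
    d=robot.get_image(n);pickle.dump(d,open(n+".pkl","wb"));cv2.imwrite(f"pics/{n}0.png",d["img"])
    print(n,{k:v for k,v in d.items() if k!="img"})
print(robot.current_eef_rot(),robot.current_t())
E
```

```text
scene {'fovy': 46.361135123886626, 'cx': 287.76711432847213, 'cy': 210.23849011011845, 'eye': array([1338.06630777, -346.38173512,  747.94885624]), 'orientation': array([-2.23927934,  0.01093997,  1.14884221])}
top {'fovy': 45.27497247833388, 'cx': 287.74644565434096, 'cy': 209.9535385292555, 'eye': array([ 427.87823002,  -16.14596521, 1235.93112547]), 'orientation': array([-3.04279791,  0.00819462, -1.57782473])}
[-3.14006320e+00 -3.34962371e-04  2.87776927e+00] 0.1
```

View pics/top0.png

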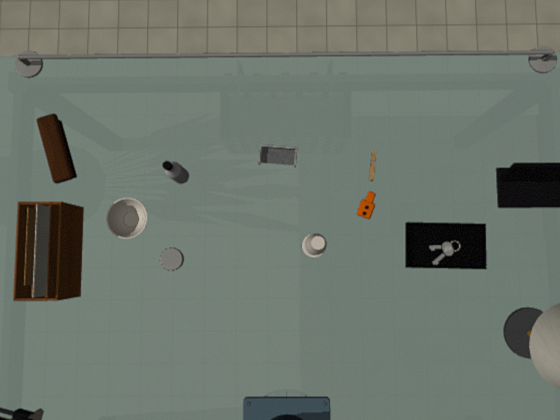

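View pics/scene0.png

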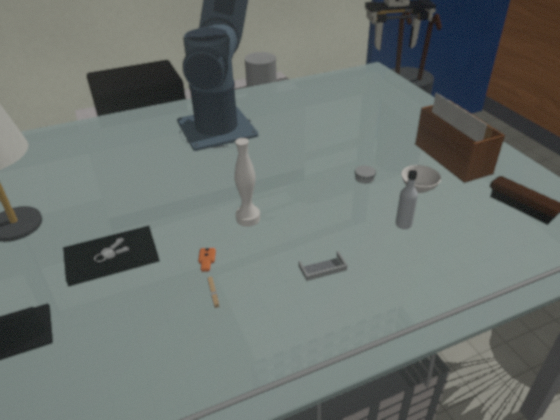

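The top view shows the vase near (314,245) and the guard near (278,156), with its open side down and the cover and peg to the right. I'll zoom in on both in each view.

```bash
python3 - <<'E'
import cv2,pickle,numpy as np
from h import *
t=pickle.load(open("top.pkl","rb"));s=pickle.load(open("scene.pkl","rb"))
def c(d,x,y,w,h,k): return cv2.resize(d["img"][y:y+h,x:x+w],None,fx=k,fy=k,interpolation=cv2.INTER_CUBIC)
a=c(t,250,138,56,40,7);b=c(t,286,225,56,40,7);e=c(s,292,245,64,46,6);e=cv2.resize(e,(392,280));f=cv2.resize(c(s,215,190,64,46,6),(392,280))
cv2.imwrite("pics/z.png",np.vstack([np.hstack([a,b]),np.hstack([e,f])]))
for n,u,v in(("guard",278,156),("vase",314,245),("peg",373,166),("cover",367,206),("bottle",180,178)):print(n,px2w(t,u,v).round(0))
print("scene vase",px2w(s,248,217))
E
```

```text
guard [686.  16.  -0.]
vase [464. -71.   0.]
peg [ 659. -219.    0.]
cover [ 559. -202.    0.]
bottle [632. 260.   0.]
scene vase [454.14137934 -64.1226603    0.        ]
```

View pics/z.png

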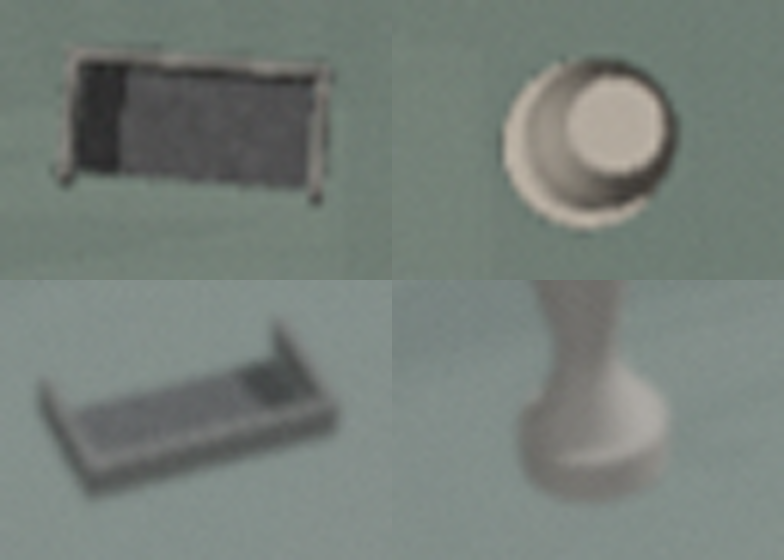

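```bash
cat > plan.py <<'E'
from h import *
from scipy.optimize import least_squares
t=pickle.load(open("top.pkl","rb"));s=pickle.load(open("scene.pkl","rb"))
T=lambda u,v:(250+u/7,138+v/7)
S=lambda u,v:(292+u/6.125,245+(v-280)/6.087)
obs=[(t,T(72,55),(34,47,16)),(t,T(328,68),(34,-47,16)),(t,T(62,180),(-14,47,16)),(t,T(316,197),(-14,-47,16)),
(s,S(87,468),(34,-47,16)),(s,S(92,497),(34,-47,0)),(s,S(338,403),(34,47,16)),(s,S(338,427),(34,47,0)),(s,S(42,383),(-14,-47,16)),(s,S(278,322),(-14,47,16))]
def g2w(p,q):
    c,n=np.cos(p[2]),np.sin(p[2]);return np.array([p[0]+c*q[0]-n*q[1],p[1]+n*q[0]+c*q[1],q[2] if len(q)>2 else 0])
def fit(o): return least_squares(lambda p:np.concatenate([w2px(d,g2w(p,q))-np.array(u) for d,u,q in o]),[680,16,0])
V1=px2w(t,313.9,245.6,8)[:2]
b=px2w(s,247.8,226.1,0)[:2];k=cam(s)[0][:2]-b;V2=b-29*k/np.linalg.norm(k)
G=fit(obs).x;V=(V1+V2)/2
if __name__=="__main__":
    r=fit(obs);print("G",G,"res px",r.fun.reshape(-1,2).round(1).tolist())
    print("top only",fit(obs[:4]).x,"scene only",fit(obs[4:]).x);print("V",V1,V2)
    d=g2w(G,(0,0))[:2]-V;print("dir deg",np.degrees(np.arctan2(d[1],d[0])),np.degrees(G[2]))
    from bench import robot
    for h in(-1,1):
     for lean in(25,32):
      for a in (95,38,):
        H=np.radians(np.degrees(G[2])/1);f=np.array([np.cos(H),np.sin(H),0]);th=np.radians(lean)
        z=f*np.sin(th)-np.array([0,0,np.cos(th)]);y=h*np.array([-f[1],f[0],0]);o=R.from_matrix(np.c_[np.cross(y,z),y,z]).as_euler('xyz')
        for P in(V,G[:2]):
            q=robot.inverse_kinematics([*(P-a*f[:2]),8],o);print(h,lean,a,None if q is None else np.round(q,2))
E
python3 plan.py
```

```text
G [ 6.74123990e+02  1.90796538e+01 -6.51539106e-02] res px [[-1.7, -1.1], [-0.2, -0.9], [-1.5, 0.2], [0.4, -0.1], [-0.3, 0.4], [-1.2, 1.1], [0.1, -0.5], [-0.4, 0.9], [-1.4, -0.9], [0.2, -1.7]]
top only [ 6.72933963e+02  1.73316975e+01 -7.31469228e-02] scene only [ 6.74717837e+02  1.99153816e+01 -6.32335824e-02]
V [462.03121131 -69.9428846 ] [458.37691258 -67.81392359]
dir deg 22.351132243007957 -3.733044097653153
-1 25 95 None
-1 25 95 [-0.18  0.39  2.11  0.22  0.22  1.25]
-1 25 38 [-0.62  0.2   2.46  1.14  0.25 -0.07]
-1 25 38 [-0.17  0.46  1.97  0.15  0.28  1.33]
-1 32 95 None
-1 32 95 None
-1 32 38 [-0.72  0.24  2.57  1.92  0.35 -0.96]
-1 32 38 None
1 25 95 None
1 25 95 [-0.18  0.39  2.11  0.22  0.22 -1.89]
1 25 38 [-0.62  0.2   2.46  1.14  0.25  3.07]
1 25 38 [-0.17  0.46  1.97  0.15  0.28 -1.81]
1 32 95 None
1 32 95 None
1 32 38 [-0.72  0.24  2.57  1.92  0.35  2.19]
1 32 38 None
```

```bash
cat > path.py <<'E'
from plan import *
gap=30; cb=np.sqrt(29**2-(gap/2)**2)
def pose(c,Hdeg,lean,extra=0,z=8,h=1):
    H,th=np.radians(Hdeg),np.radians(lean);f=np.array([np.cos(H),np.sin(H),0])
    a=cb+7.5*np.cos(th)+extra
    zz=f*np.sin(th)-np.array([0,0,np.cos(th)]);y=h*np.array([-f[1],f[0],0])
    return [*(np.array(c[:2])-a*f[:2]),z],R.from_matrix(np.c_[np.cross(y,zz),y,zz]).as_euler('xyz')
PRE=g2w(G,(-50,-1))[:2]
E
python3 - <<'E'
from path import *
from bench import robot
print(PRE)
for h in(1,-1):
 for lean in(18,20,22):
  for H0 in(0,6,12):
   out=[]
   for c,H,e,z in((V,H0,30,120),(V,H0,30,8),(V,H0,0,8),((V+PRE)/2,H0,0,8),(PRE,H0,0,8),(G[:2],0,0,8),(G[:2],0,50,8)):
    q=robot.inverse_kinematics(*pose(c,H,lean,e,z,h));out.append("None" if q is None else ",".join(f"{q[i]:.2f}" for i in(3,4,5)))
   print(h,lean,H0,*out,sep=" | ")
E
```

```text
[624.16497075  21.33716677]
1 | 18 | 0 | 0.27,0.75,-2.37 | 0.54,0.36,-2.68 | 0.48,0.36,-2.57 | 0.28,0.38,-2.16 | 0.13,0.45,-1.87 | 0.11,0.50,-1.84 | 0.14,0.45,-1.88
1 | 18 | 6 | 0.31,0.78,-2.55 | 0.58,0.41,-2.87 | 0.53,0.41,-2.75 | 0.37,0.41,-2.37 | 0.22,0.46,-2.08 | 0.11,0.50,-1.84 | 0.14,0.45,-1.88
1 | 18 | 12 | 0.34,0.82,-2.71 | 0.59,0.46,-3.02 | 0.56,0.45,-2.91 | 0.43,0.45,-2.56 | 0.30,0.49,-2.27 | 0.11,0.50,-1.84 | 0.14,0.45,-1.88
1 | 20 | 0 | 0.32,0.72,-2.44 | 0.69,0.33,-2.85 | 0.62,0.33,-2.73 | 0.37,0.33,-2.26 | 0.17,0.39,-1.91 | 0.14,0.45,-1.87 | 0.18,0.39,-1.92
1 | 20 | 6 | 0.37,0.76,-2.62 | 0.71,0.39,-3.02 | 0.66,0.38,-2.90 | 0.47,0.37,-2.49 | 0.28,0.41,-2.15 | 0.14,0.45,-1.87 | 0.18,0.39,-1.92
1 | 20 | 12 | 0.40,0.81,-2.79 | None | 0.67,0.44,-3.05 | 0.53,0.41,-2.68 | 0.37,0.44,-2.35 | 0.14,0.45,-1.87 | 0.18,0.39,-1.92
1 | 22 | 0 | 0.38,0.70,-2.51 | 0.86,0.32,-3.05 | 0.79,0.31,-2.91 | 0.50,0.28,-2.39 | 0.23,0.33,-1.97 | 0.18,0.39,-1.91 | 0.23,0.33,-1.98
1 | 22 | 6 | 0.42,0.75,-2.70 | 0.85,0.38,3.09 | 0.81,0.37,-3.07 | 0.60,0.33,-2.63 | 0.36,0.36,-2.23 | 0.18,0.39,-1.91 | 0.
[... 635 characters left out ...]
,1.23 | 0.14,0.45,1.27 | 0.18,0.39,1.22
-1 | 20 | 6 | 0.37,0.76,0.52 | 0.71,0.39,0.12 | 0.66,0.38,0.24 | 0.47,0.37,0.66 | 0.28,0.41,1.00 | 0.14,0.45,1.27 | 0.18,0.39,1.22
-1 | 20 | 12 | 0.40,0.81,0.35 | 0.70,0.45,-0.02 | 0.67,0.44,0.10 | 0.53,0.41,0.47 | 0.37,0.44,0.79 | 0.14,0.45,1.27 | 0.18,0.39,1.22
-1 | 22 | 0 | 0.38,0.70,0.63 | 0.86,0.32,0.09 | 0.79,0.31,0.23 | 0.50,0.28,0.75 | 0.23,0.33,1.17 | 0.18,0.39,1.23 | 0.23,0.33,1.16
-1 | 22 | 6 | 0.42,0.75,0.44 | 0.85,0.38,-0.05 | 0.81,0.37,0.07 | 0.60,0.33,0.51 | 0.36,0.36,0.91 | 0.18,0.39,1.23 | 0.23,0.33,1.16
-1 | 22 | 12 | 0.46,0.80,0.28 | 0.82,0.44,-0.16 | 0.79,0.43,-0.05 | 0.66,0.39,0.33 | 0.46,0.40,0.69 | 0.18,0.39,1.23 | 0.23,0.33,1.16
```

```bash
python3 - <<'E'
from path import *
from bench import robot
A=dict(lean=22,h=-1)
robot.move_gripper(gap/93)
p=robot.current_tcp_pos(); robot.move_linear([p[0],p[1],330])
robot.move_ptp(*pose(V,12,extra=40,z=290,**A))
p,o=pose(V,12,extra=30,z=120,**A); robot.move_linear(p,o,speed=120)
p,o=pose(V,12,extra=30,z=8,**A); print(robot.move_linear(p,o,speed=60,f_stop=10))
p,o=pose(V,12,extra=8,z=8,**A); print(robot.move_linear(p,o,speed=40,f_stop=8))
print(robot.current_tcp_pos(),p,robot.current_gripper_width(),robot.current_contact_force(),robot.current_t())
ims=[]
for n,x,y in(("top",250,180),("scene",170,120)):
    d=robot.get_image(n);ims.append(cv2.resize(d["img"][y:y+120,x:x+130],(390,360),interpolation=cv2.INTER_CUBIC))
cv2.imwrite("pics/a.png",np.hstack(ims))
E
```

```text
False
False
[421.25147702 -76.87238034   7.8991847 ] [np.float64(421.29997616570716), np.float64(-77.14772280346214), 8] 0.3272943624317079 [-0.46253169  0.20706476  0.97174314] 8.7417
```

View pics/a.png

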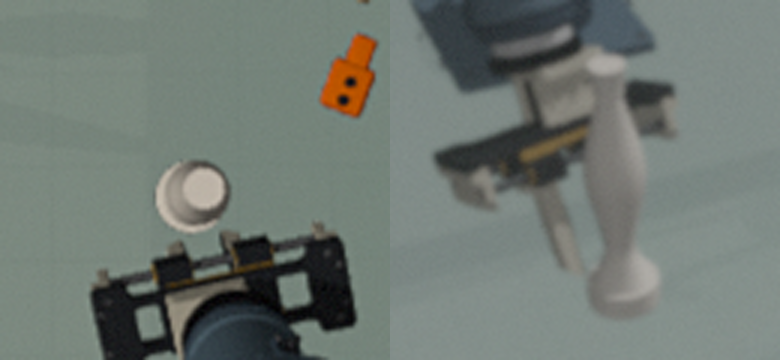

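The fingers sit just behind the foot at z≈8, centred on the vase, with the body clear of the belly. Next is the push to the point in front of the guard.

```bash
python3 - <<'E'
from path import *
from bench import robot
A=dict(lean=22,h=-1)
p,o=pose(V,12,**A); robot.move_linear(p,o,speed=10,f_stop=12)
print(robot.current_contact_force())
p,o=pose(PRE,12,**A); print(robot.move_linear(p,o,speed=30,f_stop=15))
print(robot.current_tcp_pos(),p,robot.current_contact_force(),robot.current_t())
ims=[]
for n,x,y in(("top",230,120),("scene",240,160)):
    d=robot.get_image(n);pickle.dump(d,open(n+"1.pkl","wb"));ims.append(cv2.resize(d["img"][y:y+120,x:x+130],(390,360),interpolation=cv2.INTER_CUBIC))
cv2.imwrite("pics/b.png",np.hstack(ims))
E
```

```text
[0.23138892 0.83573495 0.60601078]
False
[593.06918689  14.73839418   8.00226421] [np.float64(593.08606577536), np.float64(14.731141587873267), 8] [-2.75833794 -1.21322851 -0.29461727] 16.1833
```

View pics/b.png

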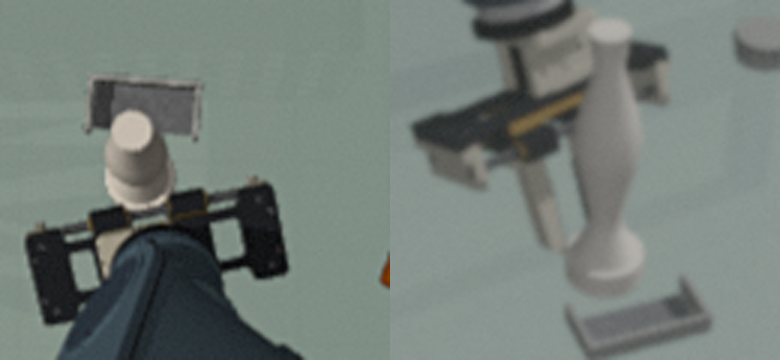

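```bash
python3 - <<'E'
from path import *
t=pickle.load(open("top1.pkl","rb"));s=pickle.load(open("scene1.pkl","rb"))
b=px2w(s,311.7,259)[:2];k=cam(s)[0][:2]-b;v2=b-29*k/np.linalg.norm(k)
b=px2w(t,276.3,189.3)[:2]; v1=b+[29,0]
c,n=np.cos(G[2]),np.sin(G[2])
for v in(v1,v2,PRE):print(v,np.array([[c,n],[-n,c]])@(v-G[:2]))
E
```

```text
[631.08360228  21.11272524] [-43.08143529  -0.77350827]
[623.78150723  24.40826091] [-50.58260215   2.03961152]
[624.16497075  21.33716677] [-50.  -1.]
```

```bash
python3 - <<'E'
from path import *
from bench import robot
A=dict(lean=22,h=-1)
p,o=pose(g2w(G,(-15,0)),0,**A); print(robot.move_linear(p,o,speed=25,f_stop=15),robot.current_contact_force())
p,o=pose(g2w(G,(10,0)),0,**A); print(robot.move_linear(p,o,speed=10,f_stop=8))
q=np.array(robot.current_tcp_pos());print("short of x=+10 by",p-q,robot.current_contact_force(),robot.current_t())
# retreat
p2=q-[50,0,0];robot.move_linear(list(p2),speed=50);robot.move_linear([p2[0]-20,p2[1],150],speed=80)
robot.move_linear([p2[0]-100,p2[1],200],speed=120)
print(robot.current_contact_force(),robot.current_t())
ims=[]
for n,x,y in(("top",230,120),("scene",270,180)):
    d=robot.get_image(n);pickle.dump(d,open(n+"2.pkl","wb"));ims.append(cv2.resize(d["img"][y:y+120,x:x+130],(390,360),interpolation=cv2.INTER_CUBIC))
cv2.imwrite("pics/c.png",np.hstack(ims))
E
```

```text
False [-2.58560362  2.73853819  0.88990506]
True
short of x=+10 by [10.60934603 -0.87672486  0.91176   ] [-0.55510083 -0.6650606   0.00216205] 19.3583
[-0.19009927 -0.1478814   0.16931524] 23.3583
```

View pics/c.png

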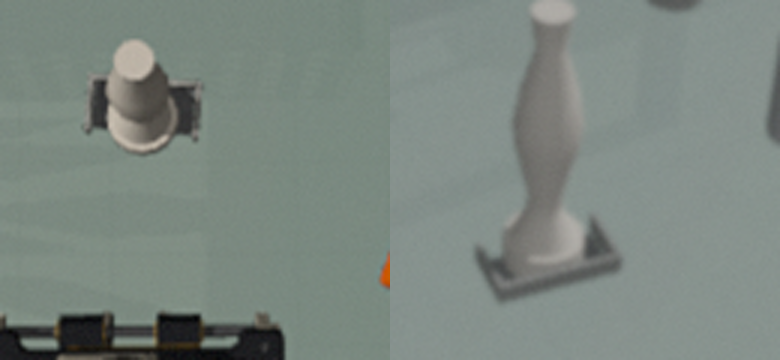

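```bash
python3 - <<'E'
from path import *
out=[]
for n,(x,y) in(("top2",(250,135)),("scene2",(293,240))):
    d=pickle.load(open(n+".pkl","rb"));k=8
    raw=cv2.resize(d["img"][y:y+45,x:x+48],None,fx=k,fy=k,interpolation=cv2.INTER_CUBIC);im=raw.copy()
    P=lambda q:((w2px(d,g2w(G,q))-[x,y]+.5)*k)
    for xx,col in((0,(0,255,0)),(-8,(0,0,255))):
        for z in(0,22):
            a=np.linspace(0,2*np.pi,60);cv2.polylines(im,[np.int32([P((xx+29*np.cos(b),29*np.sin(b),z)) for b in a])],True,col,1)
    for q in((-14,47),(34,47),(34,-47),(-14,-47)):cv2.circle(im,tuple(np.int32(P((*q,16)))),3,(255,0,0),-1)
    out.append(np.hstack([raw,im]))
cv2.imwrite("pics/d.png",cv2.resize(np.vstack(out),(640,600)))
E
```

```text
(no output)
```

View pics/d.png

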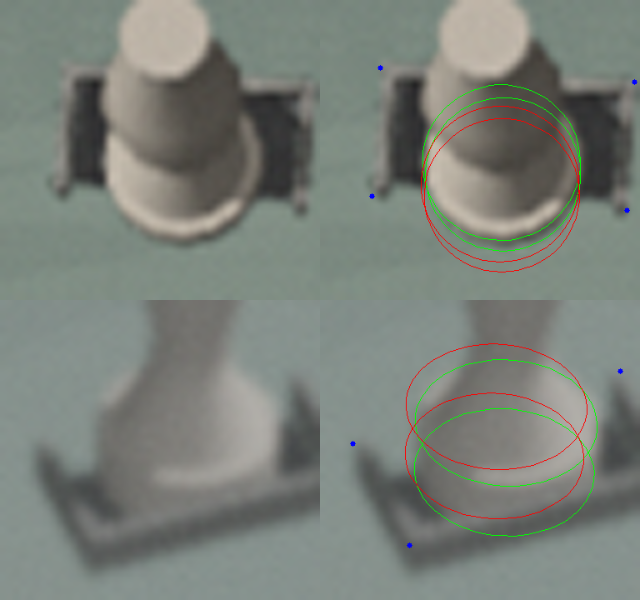

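The overlay puts the vase within about 2 mm of home. Since the force fell away after the stop, I'll do a slow second push to confirm it's seated.

```bash
python3 - <<'E'
from path import *
from bench import robot
A=dict(lean=22,h=-1)
p,o=pose(g2w(G,(0,0)),0,extra=50,z=150,**A); robot.move_linear(p,o,speed=120)
p,o=pose(g2w(G,(0,0)),0,extra=50,**A); robot.move_linear(p,o,speed=80)
p,o=pose(g2w(G,(0,0)),0,extra=5,**A); print(robot.move_linear(p,o,speed=30,f_stop=6))
hit=False;x=-4.5
while not hit and x<8:   # small steps, log force
    p,o=pose(g2w(G,(x,0)),0,**A); hit=robot.move_linear(p,o,speed=5,f_stop=8)
    F=robot.current_contact_force();print(x,hit,np.round(F,1),np.round(robot.current_tcp_pos(),1)-np.round(p,1))
    if np.hypot(F[0],F[1])>7: break
    x+=0.75
q=np.array(robot.current_tcp_pos());p2=q-[50,0,0]
robot.move_linear(list(p2),speed=40);robot.move_linear([p2[0]-20,p2[1],150],speed=80);robot.move_linear([p2[0]-100,p2[1],200],speed=120)
print(robot.current_t(),robot.current_contact_force())
ims=[]
for n in("top","scene"):
    d=robot.get_image(n);pickle.dump(d,open(n+"3.pkl","wb"));ims.append(d["img"][110:330,60:460] if n=="top" else d["img"][130:350,50:450])
cv2.imwrite("pics/e.png",np.hstack(ims))
E
```

```text
False
-4.5 False [-0.6 -0.1 -0.1] [-0.1  0.   0. ]
-3.75 False [ 0.2  0.2 -0.1] [0.1 0.  0. ]
-3.0 False [ 1.3 -0.4  0.4] [ 0.  -0.1  0. ]
-2.25 False [ 0.7  0.6 -0. ] [0. 0. 0.]
-1.5 False [-0.6  0.4 -0.2] [0. 0. 0.]
-0.75 False [-1.3 -0.1  0.9] [-0.2  0.1 -0.1]
0.0 False [-3.1  0.7  1.5] [-0.6  0.1 -0.3]
0.75 False [-4.6 -0.9  3.2] [-1.   0.3 -0.4]
1.5 False [-7.6 -0.9  4.2] [-1.5  0.2 -0.6]
35.1083 [-0.22032888 -0.17640373 -0.8322447 ]
```

View pics/e.png

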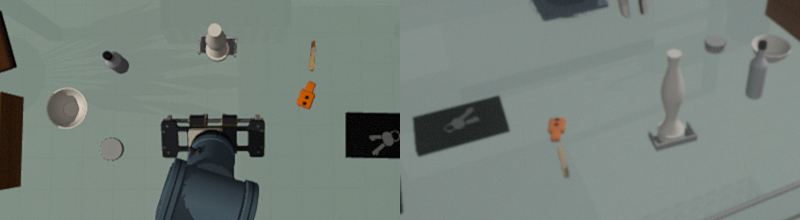

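The TCP stalled at guard x≈-0.5 while the force climbed to 7.6 N, well above sliding friction, so the vase is against the rail. It stands upright, and nothing else has visibly moved.

```bash
python3 -c "
from bench import robot
robot.hand_in();print(robot.current_t())"
```

```text
the job is handed in; nothing more can be done
the job is handed in; nothing more can be done
```

The vase is standing upright inside the guard, against the back rail, and I handed the job in at about 35 s of the 58 s allowed. No verdict was reported.

**What I did:** I found the vase and guard in the top and scene cameras, which agreed to about 4 mm. I then pushed the foot about 11 mm above the glass with the fingers 30 mm apart and the tool leaned back 22°. The push had two legs: first to a point in front of the opening, then straight in to the rail.

**Last checks:**
- **Seating:** the first push ended with an 8 N force stop, but the force then dropped to under 1 N, which left the seating in doubt. I pushed again slowly: the fingers met the vase where they had left it and stalled about 0.5 mm short of the nominal home position. The force rose to 7.6 N, well above the roughly 4 N it takes to slide the vase.
- **Position:** the image overlay put the foot within about 2 mm of home in depth and near the middle between the side rails.
- **Surroundings:** the last pictures showed the vase upright and the arm clear of everything. Nothing else had visibly moved; I judged this by eye and did not measure it.
- **Disagreement:** halfway along, the top camera placed the vase about 7 mm further in than the scene camera did. I trusted the scene camera, which matched the finger position.

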